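Snap the food box shut, corner against corner

TASK

The lid lies on the large food box, but its four clips are still raised. Snap all four clips fully down, in opposite-corner order so that the lid seats evenly: begin with any clip, then do the one diagonally opposite, and only then the other two. The small lunch box beside it is already shut.

Things in the scene. Friction and masses are not known exactly. Their poses are not given: they have to be found in the camera images.
- clip_a: Clip of the large food box, diagonally opposite clip_c. All four clips are alike: a stiff flap 36 mm wide, 44 mm long, 5 mm thick, hinged on top of the lid, with a 24 mm lip at its free end that hooks over the rim. Origin: middle of the hinge line, 84 mm above the worktop. x: from the hinge along the flap to its lip; y: along the hinge; z: out of its upper face (vertical when down).
- clip_b: Clip like clip_a (same origin and axes), diagonally opposite clip_d. Raised clips are tilted up 0.45 to 0.65 rad from flat, so x points outward and up; their lip ends stand up to 114 mm above the worktop. They stay up by themselves. When a clip is down, its upper face lies level, 87 mm above the worktop.
- clip_c: Clip like clip_a (same origin and axes), diagonally opposite clip_a. The box is 210 x 150 mm, its lid top 80 mm above the worktop; it is heavy and does not shift. Each long side has two clips, hinges 37 mm in from that edge of the lid; hinge middles are 140 mm apart along the box and 74 mm apart across it.
- clip_d: Clip like clip_a (same origin and axes), diagonally opposite clip_b. Behaviour of each clip: pressed straight down at a point 28 mm outward of its hinge (seen from above), it turns down at 2 to 5 N and stays wherever it is left, so press until it meets its stop, flat on the lid; there it holds. Pressing on the stop with a closed gripper does no harm.

How it is judged:
On the way, in this order (a step that is already met when the one before it is completed fails the run):
1. one clip is down (within 0.2 rad of flat) while the other three are still raised (((angle between clip_a's own z axis and vertical below 0.2 rad and angle between each of clip_b, clip_c, clip_d's own z axis and vertical above 0.3 rad) or (angle between each of clip_a, clip_c, clip_d's own z axis and vertical above 0.3 rad and angle between clip_b's own z axis and vertical below 0.2 rad) or (angle between each of clip_a, clip_b, clip_d's own z axis and vertical above 0.3 rad and angle between clip_c's own z axis and vertical below 0.2 rad) or (angle between each of clip_a, clip_b, clip_c's own z axis and vertical above 0.3 rad and angle between clip_d's own z axis and vertical below 0.2 rad))), for 0.2 s.
2. it and the diagonally opposite clip are down while the other two are still raised (((angle between each of clip_a, clip_c's own z axis and vertical below 0.2 rad and angle between each of clip_b, clip_d's own z axis and vertical above 0.3 rad) or (angle between each of clip_a, clip_c's own z axis and vertical above 0.3 rad and angle between each of clip_b, clip_d's own z axis and vertical below 0.2 rad))), for 0.2 s.
At the end, for the whole second after the job is handed in: all four clips of the large box are snapped down, each within 0.2 rad of flat (angle between each of clip_a, clip_b, clip_c, clip_d's own z axis and vertical below 0.2 rad); the robot touches nothing.
It also fails if it takes over 48 s, if anything falls off the work surface, if the arm or the gripper's body presses on something with over 40 N, if the wrist force passes 120 N, or if a joint passes its speed limit or range.

ROBOT

A 7-joint arm with a two-finger parallel gripper is mounted at the origin on a cart in front of the work surface, level with it; the furniture and walls round the work are solid. World frame = base frame: x ahead of the robot, y to its left, z up, the work surface at z = 0. Lengths are in m, angles in rad, forces in N, time in s.
With the tool pointing down it reaches from about 0.4 to 0.875 m from the base axis. Payload 19.3 kg.
Tool frame: the origin (TCP) lies at the very end of the fingers, on their centre line; the grasp point (between the pads) lies 19 mm behind it; z points along the fingers, y is the line along which they close (so a half turn about z gives the same grasp; the last joint's range is limited). The gripper opens to 85 mm and grips with 20 to 120 N. Pads are 22 mm wide; open, the fingers measure 114 mm over their backs; the gripper's body (76 mm by 85 mm) begins 54 mm behind the grasp point. The pads swing forward as they close: fully open they stand 13 mm farther back than shut.
Start: joints at [1.242, 0.521, -0.036, 1.599, 0.021, 1.021, -0.113], TCP at [0.16, -0.604, 0.231] pointing down, gripper open.
Joint ranges: [-2.91, 2.91], [-0.3, 2.13], [-1.5, 1.42], [0.17, 2.43], [-1.26, 4.41], [0.16, 1.93], [-2.52, 2.52]. Speed limits (rad/s): [1.89, 1.89, 2.39, 2.39, 3.01, 3.01, 3.01].

INTERFACE

Orientations are given as a rotation vector (axis times angle).
In Python, from bench import bot gives the robot as it stands. The module is installed in compiled form; this text tells all that it offers.
- The arm moves only by the tool play_rows, never from a script. Its argument "moves" is a list of rows, each an object of numbers: "dx", "dy", "dz": the shift along the world's x, y, z each as a share of 2.5 cm, from -1 to 1; "spin": the turn about the world's z as a share of 6 degrees, from -1 to 1. A call has 1 to 12 rows; each row shifts and turns the commanded pose from where the row before left it; what a row does not reach is not made up. A row lasts 1/10 s, in which the tool goes at most 50 mm and 8.59 degrees, less where a joint would pass 70% of its speed; a pose out of reach is approached as far as the arm can. A call with a number of a shift or a turn outside -1 to 1 is refused whole. A call with a gripper value outside its range is refused whole. "fingers" is the gripper's target within -1 to 1 (fully open at 1, half-way at 0, shut at -1), set as the call begins (left out, the last holds). The fingers move at their own pace and stop on an object; the grip force is fixed at half the most. Time passes only in rows, so rows that do not move let the fingers close. It gives the time, the measured TCP pose, the force, the opening and the grip force at its end, in the units of the state.
- bot.get_state(): the state, without advancing time (a new reading comes with each control period).
- bot.grab_frame(name): name is "scene" or "top"; returns the picture (420x560x3 uint8, blue, green, red); there is no depth.
- bot.camera_params(name): a dict with "K" (3x3 intrinsics, pixels), "R" (3x3) and "t" (3): a world point X has camera coordinates R X + t. Camera axes: x right, y down, z forward; pixel columns grow to the right and rows downward; lengths in m; the calibration is good to about 2 mm. A picture is of the moment at which its call begins. camera_params takes no time and is no camera call.
- bot.job_done(): hands the job in; it is judged then, once.
The state is a dict: "time": time; "joint_positions": joint angles; "dq": joint speeds; "tau": joint torques, N m; "tool_pos": TCP position; "orientation": TCP orientation; "contact_force": force on the tool from outside, world axes, zero at the start; "ft_torque": the same for the moment, N m; "gripper_width": finger opening in m; "gripper_force": force on a finger pad.
Only numpy, scipy, OpenCV 4.12 (cv2) and the standard library are available. Lean on these libraries where they do the work, as an engineer would, in place of code of your own. Each camera call takes 0.05 s, during which the arm holds its last target. There are 200 camera calls.

## Working session

There is one attempt and no reset: what is moved stays moved. The work goes in short steps, Python scripts to look and compute and a tool call to move; the robot and the scene stay as the last step left them, time stands still between calls to the robot, and variables do not carry over. Pictures are saved under pics/ and viewed, at most 10 in all, crops included, and the job is handed in when it is done.

Besides the shell and the picture viewer there is one more tool, called after "Call:" as name([rows], argument=value, ...), one row to a line, values as JSON. play_rows: Moves the arm, as the interface text tells. Its arguments: {"type":"object","properties":{"moves":{"type":"array"},"fingers":{"type":"number"}},"required":["moves"]}

```bash
mkdir -p pics
python3 - <<'E'
from bench import bot
import cv2
for n in("top","scene"):
    cv2.imwrite(f"pics/{n}0.png",bot.grab_frame(n)); c=bot.camera_params(n); print(n,c["K"],c["R"],c["t"])
s=bot.get_state();print(s["time"],s["tool_pos"],s["orientation"],s["gripper_width"])
E
```

```text
top [[439.45346156   0.         279.4428251 ]
 [  0.         439.45346156 211.90581518]
 [  0.           0.           1.        ]] [[ 1.37713987e-02 -9.99899432e-01  3.38730778e-03]
 [-9.76865021e-01 -1.41770287e-02 -2.13386371e-01]
 [ 2.13412933e-01 -3.70313705e-04 -9.76962017e-01]] [0.23447801 0.57318035 0.84587669]
scene [[449.84127747   0.         278.32021353]
 [  0.         449.84127747 211.86833829]
 [  0.           0.           1.        ]] [[-0.80919271 -0.5875095  -0.00630406]
 [-0.45218867  0.62959072 -0.63177602]
 [ 0.37514339 -0.50837792 -0.77512536]] [0.57071479 0.17535549 0.86811121]
0.1 [ 0.1598437  -0.60394134  0.23082519] [-3.11444750e+00 -4.05298317e-01  3.17097823e-04] 0.08541024249894319
```

View pics/top0.png

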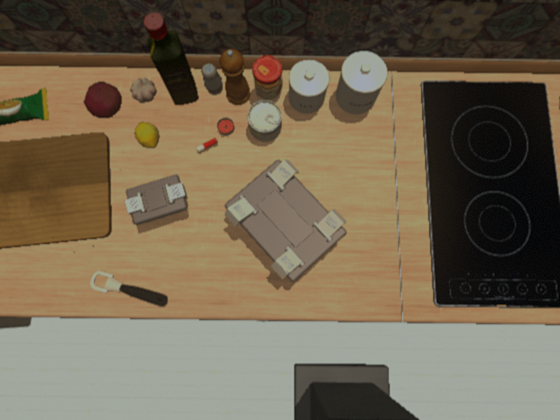

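View pics/scene0.png

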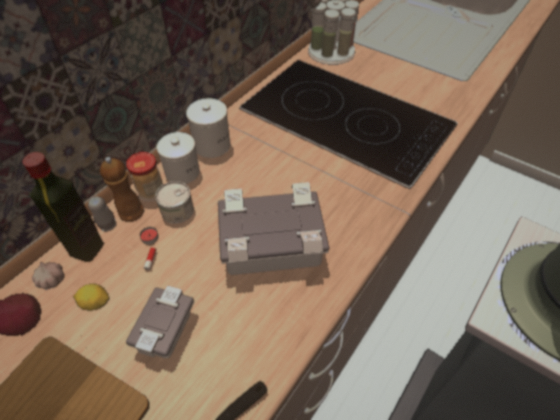

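The top view shows the box centred near (285,222), with its clips near (283,174), (240,209), (330,225) and (288,262). I'll enlarge that area to read the points more closely.

Run:
```python
import cv2
a=cv2.imread("pics/top0.png")[150:295,215:355]
cv2.imwrite("pics/crop.png",cv2.resize(a,None,fx=4,fy=4,interpolation=cv2.INTER_CUBIC))
```

```text
(no output)
```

View pics/crop.png

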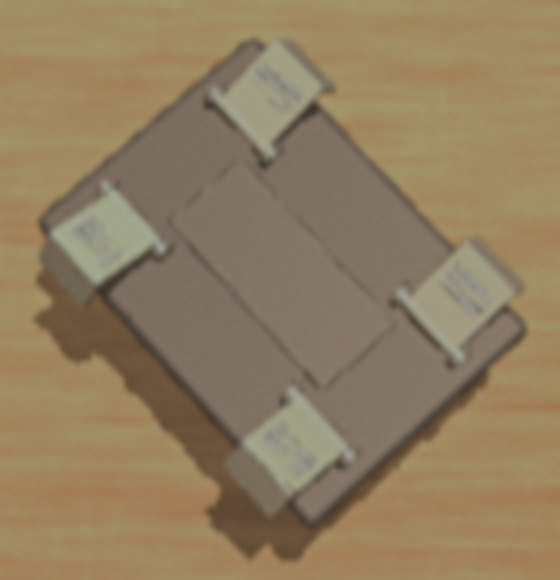

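The crop shows the hinge ends: top clip (213,95)-(268,154), left (107,186)-(161,247), right (402,295)-(457,357) and bottom (293,388)-(347,457). Lid corners are near (250,40), (43,222), (522,328) and (310,522).

Run:
```python
from bench import bot
import numpy as np, cv2
c=bot.camera_params("top");K,R,t=c["K"],c["R"],c["t"]
def w(p,z):
    u=np.array([215+(p[0]+.5)/4-.5,150+(p[1]+.5)/4-.5,1.]);d=R.T@np.linalg.inv(K)@u;o=-R.T@t
    return (o+d*(z-o[2])/d[2])[:2]
H=dict(top=[(213,95),(268,154)],left=[(107,186),(161,247)],right=[(402,295),(457,357)],bot=[(293,388),(347,457)])
m={k:(w(a,.085)+w(b,.085))/2 for k,(a,b) in H.items()}
for k in m: print(k,m[k])
d=lambda a,b:np.linalg.norm(m[a]-m[b])
print(d('top','right'),d('left','bot'),d('top','left'),d('right','bot'))
cor=[w(p,.08) for p in[(250,40),(43,222),(310,522),(522,328)]];print(cor,np.mean(cor,0),[np.linalg.norm(cor[i]-cor[i-1]) for i in range(4)])
C=np.mean(list(m.values()),0)
L=m['right']-m['top']+m['bot']-m['left'];L/=np.linalg.norm(L);L2=cor[3]-cor[0]+cor[2]-cor[1]
n=np.array([-L[1],L[0]]);n*=np.sign(n@(m['top']-m['left']))
print("C",C,"ang",np.arctan2(L[1],L[0]),np.arctan2(L2[1],L2[0]))
for k,s,q in[('top',-1,1),('bot',1,-1),('left',-1,-1),('right',1,1)]:
    print(k,"hinge",C+s*.07*L+q*.037*n,"press",C+s*.07*L+q*.065*n)
s=bot.get_state();import scipy.spatial.transform as T
print(T.Rotation.from_rotvec(s["orientation"]).as_matrix().round(3), "n",n)
```

```text
top [0.62968035 0.25309462]
left [0.58065008 0.3060309 ]
right [0.52678097 0.15733257]
bot [0.47787818 0.21154833]
0.14056548038045316 0.13960307182281168 0.0721541129525353 0.07301254369538994
[array([0.67674209, 0.24890419]), array([0.57823956, 0.35237026]), array([0.42958962, 0.21588768]), array([0.52724482, 0.11046344])] [0.55295402 0.23190639] [np.float64(0.203752978003952), np.float64(0.14285648715077218), np.float64(0.20180263073771398), np.float64(0.1437038932471224)]
C [0.55374739 0.23200161] ang -2.3951392760579724 -2.39669766529382
top hinge [0.63025898 0.2523726 ] press [0.64927208 0.23181775]
bot hinge [0.47723581 0.21163061] press [0.45822271 0.23218546]
left hinge [0.58001006 0.30669613] press [0.56099695 0.32725098]
right hinge [0.52748473 0.15730708] press [0.54649783 0.13675223]
[[ 0.967  0.256 -0.   ]
 [ 0.256 -0.967  0.001]
 [-0.    -0.001 -1.   ]] n [ 0.67903945 -0.73410178]
```

Call:
play_rows([
  {"dx": 1,"dy": 1,"spin": 0.7},
  {"dx": 1,"dy": 1,"spin": 0.7},
  {"dx": 1,"dy": 1,"spin": 0.7},
  {"dx": 1,"dy": 1,"spin": 0.7},
  {"dx": 1,"dy": 1,"spin": 0.7},
  {"dx": 1,"dy": 1,"spin": 0.7},
  {"dx": 1,"dy": 1,"spin": 0.7},
  {"dx": 1,"dy": 1,"spin": 0.7},
  {"dx": 1,"dy": 1,"spin": 0.7},
  {"dx": 1,"dy": 1,"spin": 0.7},
  {"dx": 1,"dy": 1,"spin": 0.7},
  {"dx": 1,"dy": 1,"spin": 0.7},
], fingers=-1)

```text
invalid input
```

Call:
play_rows([
  {"dx": 1,"dy": 1,"spin": 0.7},
  {"dx": 1,"dy": 1,"spin": 0.7},
  {"dx": 1,"dy": 1,"spin": 0.7},
  {"dy": 1,"spin": 0.7},
  {"dy": 1,"spin": 0.7},
  {"dy": 1,"spin": 0.7},
  {"dy": 1,"spin": 0.7},
  {"dy": 1,"spin": 0.7},
  {"dy": 1,"spin": 0.7},
  {"dy": 1,"spin": 0.7},
  {"dy": 1,"spin": 0.7},
  {"dy": 1,"spin": 0.7},
])

```text
invalid input
```

Call:
play_rows([
  {"dx": 1,"dy": 1,"dz": 0,"spin": 0.7},
  {"dx": 1,"dy": 1,"dz": 0,"spin": 0.7},
  {"dx": 1,"dy": 1,"dz": 0,"spin": 0.7},
  {"dx": 1,"dy": 1,"dz": 0,"spin": 0.7},
  {"dx": 1,"dy": 1,"dz": 0,"spin": 0.7},
  {"dx": 1,"dy": 1,"dz": 0,"spin": 0.7},
  {"dx": 1,"dy": 1,"dz": 0,"spin": 0.7},
  {"dx": 1,"dy": 1,"dz": 0,"spin": 0.7},
  {"dx": 1,"dy": 1,"dz": 0,"spin": 0.7},
  {"dx": 1,"dy": 1,"dz": 0,"spin": 0.7},
  {"dx": 1,"dy": 1,"dz": 0,"spin": 0.7},
  {"dx": 1,"dy": 1,"dz": 0,"spin": 0.7},
], fingers=-1)

```text
time: 1.3
tool_pos: [0.4607, -0.303, 0.2312]
orientation: [-2.644, -1.697, 0.0]
contact_force: [-0.4, -0.2, -0.1]
gripper_width: 0.0004
gripper_force: 0.0
```

Call:
play_rows([
  {"dx": 1,"dy": 1,"dz": 0,"spin": 0.7},
  {"dx": 1,"dy": 1,"dz": 0,"spin": 0.7},
  {"dx": 1,"dy": 1,"dz": 0,"spin": 0.7},
  {"dx": 0.4,"dy": 1,"dz": 0,"spin": 0.7},
  {"dx": 0,"dy": 1,"dz": 0,"spin": 0.7},
  {"dx": 0,"dy": 1,"dz": 0,"spin": 0.7},
  {"dx": 0,"dy": 1,"dz": 0,"spin": 0.7},
  {"dx": 0,"dy": 1,"dz": 0,"spin": 0.7},
  {"dx": 0,"dy": 1,"dz": 0,"spin": 0.7},
  {"dx": 0,"dy": 1,"dz": 0,"spin": 0.7},
  {"dx": 0,"dy": 1,"dz": 0,"spin": 0.7},
  {"dx": 0,"dy": 1,"dz": 0,"spin": 0.7},
])

```text
time: 2.5
tool_pos: [0.5448, -0.0021, 0.2313]
orientation: [1.665, 2.664, 0.0]
contact_force: [-0.2, 0.1, 0.0]
gripper_width: 0.0002
gripper_force: 0.0
```

Call:
play_rows([
  {"dx": 0,"dy": 1,"dz": 0,"spin": 0.7},
  {"dx": 0,"dy": 1,"dz": 0,"spin": 0.7},
  {"dx": 0,"dy": 1,"dz": 0,"spin": 0.7},
  {"dx": 0,"dy": 1,"dz": 0,"spin": 0.7},
  {"dx": 0,"dy": 1,"dz": 0,"spin": 0.1},
  {"dx": 0,"dy": 0.6,"dz": 0,"spin": 0},
  {"dx": 0,"dy": 0,"dz": -1,"spin": 0},
  {"dx": 0,"dy": 0,"dz": -1,"spin": 0},
  {"dx": 0,"dy": 0,"dz": -1,"spin": 0},
  {"dx": 0,"dy": 0,"dz": -0.8,"spin": 0},
  {"dx": 0,"dy": 0,"dz": 0,"spin": 0},
])

```text
time: 3.6
tool_pos: [0.5437, 0.1357, 0.1341]
orientation: [-1.249, -2.879, 0.004]
contact_force: [-0.2, 0.1, 0.7]
gripper_width: 0.0002
gripper_force: 0.0
```

Call:
play_rows([
  {"dx": 0.1,"dy": 0,"dz": -0.3,"spin": 0},
  {"dx": 0,"dy": 0,"dz": -0.3,"spin": 0},
  {"dx": 0,"dy": 0,"dz": -0.3,"spin": 0},
  {"dx": 0,"dy": 0,"dz": -0.3,"spin": 0},
  {"dx": 0,"dy": 0,"dz": -0.3,"spin": 0},
  {"dx": 0,"dy": 0,"dz": -0.3,"spin": 0},
  {"dx": 0,"dy": 0,"dz": 0,"spin": 0},
])

```text
time: 4.3
tool_pos: [0.547, 0.1358, 0.0903]
orientation: [-1.252, -2.88, 0.001]
contact_force: [0.8, 0.5, -0.2]
gripper_width: 0.0001
gripper_force: 0.0
```

Run:
```python
from bench import bot
import cv2
a=bot.grab_frame("scene")[150:300,180:360]
cv2.imwrite("pics/s1.png",cv2.resize(a,None,fx=4,fy=4,interpolation=cv2.INTER_CUBIC))
```

```text
(no output)
```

View pics/s1.png

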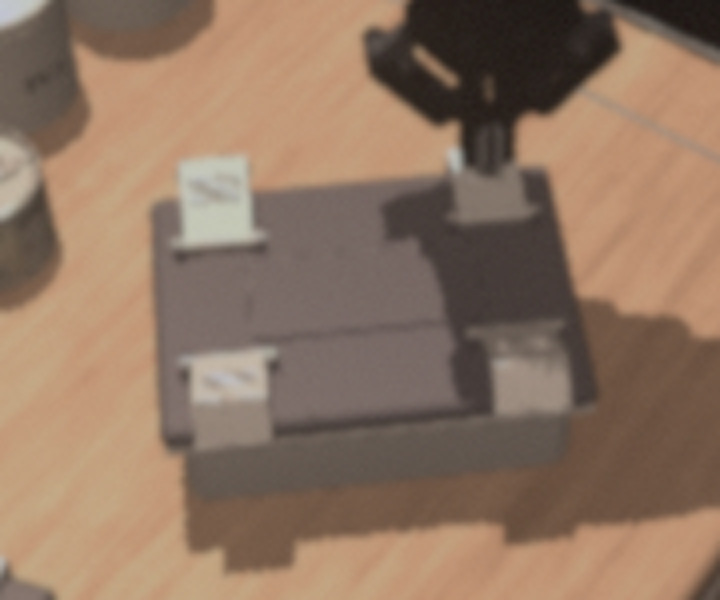

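The gripper tip, near (490,160) in the crop, presses the right clip nearly flat. The other three clips are still up. I'll press on to the stop.

Call:
play_rows([
  {"dx": 0,"dy": 0,"dz": -0.1,"spin": 0},
  {"dx": 0,"dy": 0,"dz": -0.1,"spin": 0},
  {"dx": 0,"dy": 0,"dz": 0,"spin": 0},
])

```text
time: 4.65
tool_pos: [0.5477, 0.1358, 0.0868]
orientation: [1.252, 2.88, 0.0]
contact_force: [-1.9, -2.4, 10.8]
gripper_width: -0.0003
gripper_force: 5.6
```

Call:
play_rows([
  {"dx": 0,"dy": 0,"dz": 0,"spin": 0},
  {"dx": 0,"dy": 0,"dz": 0.6,"spin": 0},
  {"dx": 0,"dy": 0,"dz": 1,"spin": 0},
  {"dx": 0,"dy": 0,"dz": 1,"spin": 0},
  {"dx": 0,"dy": 0.9,"dz": 0.1,"spin": 0},
  {"dx": 0.1,"dy": 1,"dz": 0,"spin": 0},
  {"dx": 0.1,"dy": 1,"dz": 0,"spin": 0},
  {"dx": 0.1,"dy": 1,"dz": 0,"spin": 0},
  {"dx": 0.1,"dy": 1,"dz": 0,"spin": 0},
  {"dx": 0.1,"dy": 1,"dz": 0,"spin": 0},
  {"dx": 0,"dy": 1,"dz": 0,"spin": 0},
  {"dx": 0,"dy": 0.75,"dz": 0,"spin": 0},
])

```text
time: 5.85
tool_pos: [0.5595, 0.3289, 0.1547]
orientation: [-1.25, -2.882, -0.001]
contact_force: [0.1, -0.9, 0.6]
gripper_width: 0.0002
gripper_force: 0.0
```

Call:
play_rows([
  {"dx": 0,"dy": 0,"dz": 0,"spin": 0},
  {"dx": 0,"dy": 0,"dz": -0.8,"spin": 0},
])

```text
time: 6.05
tool_pos: [0.5607, 0.3281, 0.1363]
orientation: [1.25, 2.88, 0.005]
contact_force: [0.5, -0.5, 0.1]
gripper_width: -0.0003
gripper_force: 0.0
```

Call:
play_rows([
  {"dx": 0,"dy": 0,"dz": -0.3,"spin": 0},
  {"dx": 0,"dy": 0,"dz": -0.3,"spin": 0},
  {"dx": 0,"dy": 0,"dz": -0.3,"spin": 0},
  {"dx": 0,"dy": 0,"dz": -0.3,"spin": 0},
  {"dx": 0,"dy": 0,"dz": -0.3,"spin": 0},
  {"dx": 0,"dy": 0,"dz": -0.3,"spin": 0},
  {"dx": 0,"dy": 0,"dz": -0.1,"spin": 0},
  {"dx": 0,"dy": 0,"dz": 0,"spin": 0},
])

```text
time: 6.85
tool_pos: [0.5599, 0.3274, 0.0868]
orientation: [1.252, 2.881, 0.0]
contact_force: [-3.5, -1.0, 12.6]
gripper_width: 0.0
gripper_force: 5.9
```

Call:
play_rows([
  {"dx": 0,"dy": 0,"dz": 0,"spin": 0},
  {"dx": 0,"dy": 0,"dz": 0.6,"spin": 0},
  {"dx": 0,"dy": 0,"dz": 1,"spin": 0},
  {"dx": 0,"dy": 0,"dz": 1,"spin": 0},
  {"dx": 0.9,"dy": -0.95,"dz": 0.1,"spin": 0},
  {"dx": 0.9,"dy": -0.95,"dz": 0,"spin": 0},
  {"dx": 0.9,"dy": -0.95,"dz": 0,"spin": 0},
  {"dx": 0.85,"dy": -0.95,"dz": 0,"spin": 0},
  {"dx": 0,"dy": 0,"dz": 0,"spin": 0},
])

```text
time: 7.75
tool_pos: [0.6517, 0.2271, 0.1539]
orientation: [1.26, 2.876, -0.002]
contact_force: [-0.3, -0.2, 0.1]
gripper_width: 0.0001
gripper_force: 0.0
```

Run:
```python
from bench import bot
import cv2
a=bot.grab_frame("scene")[150:300,180:360]
cv2.imwrite("pics/s2.png",cv2.resize(a,None,fx=4,fy=4,interpolation=cv2.INTER_CUBIC))
```

```text
(no output)
```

View pics/s2.png

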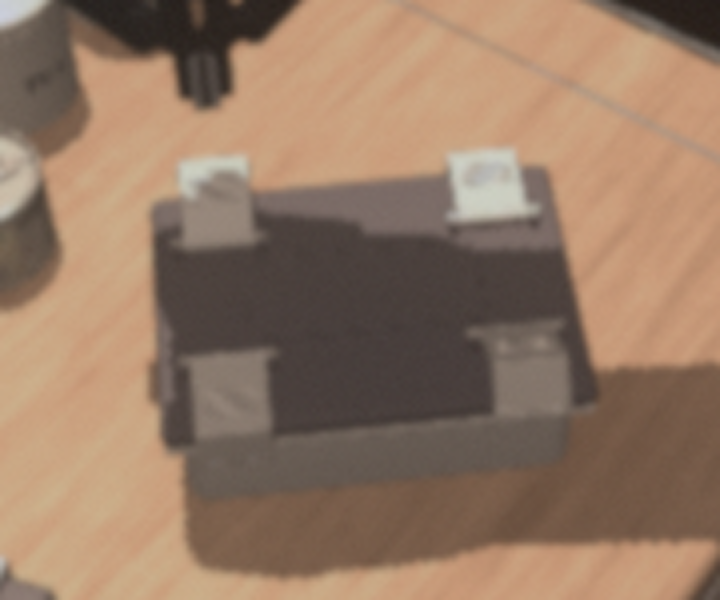

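In this crop the right clip, near (487,185), and the left clip, near (232,395), lie flat. The top (215,200) and bottom (525,370) clips are still raised. Next is the top clip.

Call:
play_rows([
  {"dx": -0.1,"dy": 0.2,"dz": -0.5,"spin": 0},
  {"dx": 0,"dy": 0,"dz": -0.4,"spin": 0},
  {"dx": 0,"dy": 0,"dz": -0.3,"spin": 0},
  {"dx": 0,"dy": 0,"dz": -0.3,"spin": 0},
  {"dx": 0,"dy": 0,"dz": -0.3,"spin": 0},
  {"dx": 0,"dy": 0,"dz": -0.3,"spin": 0},
  {"dx": 0,"dy": 0,"dz": -0.3,"spin": 0},
  {"dx": 0,"dy": 0,"dz": -0.3,"spin": 0},
  {"dx": 0,"dy": 0,"dz": 0,"spin": 0},
])

```text
time: 8.7
tool_pos: [0.6467, 0.2369, 0.087]
orientation: [1.252, 2.88, 0.0]
contact_force: [0.2, -3.0, 9.6]
gripper_width: -0.0001
gripper_force: 4.9
```

Call:
play_rows([
  {"dx": 0,"dy": 0,"dz": 0,"spin": 0},
  {"dx": 0,"dy": 0,"dz": 0.6,"spin": 0},
  {"dx": 0,"dy": 0,"dz": 1,"spin": 0},
  {"dx": 0,"dy": -0.2,"dz": 1,"spin": 0},
  {"dx": -0.95,"dy": 0,"dz": 0.1,"spin": 0},
  {"dx": -0.95,"dy": 0,"dz": 0,"spin": 0},
  {"dx": -0.95,"dy": 0,"dz": 0,"spin": 0},
  {"dx": -0.95,"dy": 0,"dz": 0,"spin": 0},
  {"dx": -0.95,"dy": 0,"dz": 0,"spin": 0},
  {"dx": -0.95,"dy": 0,"dz": 0,"spin": 0},
  {"dx": -0.95,"dy": 0,"dz": 0,"spin": 0},
  {"dx": -0.9,"dy": 0,"dz": 0,"spin": 0},
])

```text
time: 9.9
tool_pos: [0.4564, 0.2321, 0.1543]
orientation: [1.252, 2.881, 0.0]
contact_force: [0.1, 0.0, -0.3]
gripper_width: -0.0001
gripper_force: 0.0
```

Call:
play_rows([
  {"dx": 0,"dy": 0,"dz": 0,"spin": 0},
  {"dx": 0,"dy": 0,"dz": -0.8,"spin": 0},
])

```text
time: 10.1
tool_pos: [0.4586, 0.2329, 0.1358]
orientation: [1.251, 2.879, 0.005]
contact_force: [0.6, 1.2, -0.4]
gripper_width: 0.0
gripper_force: 0.0
```

Call:
play_rows([
  {"dx": 0,"dy": 0,"dz": -0.3,"spin": 0},
  {"dx": 0,"dy": 0,"dz": -0.3,"spin": 0},
  {"dx": 0,"dy": 0,"dz": -0.3,"spin": 0},
  {"dx": 0,"dy": 0,"dz": -0.3,"spin": 0},
  {"dx": 0,"dy": 0,"dz": -0.3,"spin": 0},
  {"dx": 0,"dy": 0,"dz": -0.3,"spin": 0},
  {"dx": 0,"dy": 0,"dz": -0.1,"spin": 0},
  {"dx": 0,"dy": 0,"dz": 0,"spin": 0},
])

```text
time: 10.9
tool_pos: [0.4574, 0.2324, 0.0867]
orientation: [1.252, 2.881, 0.0]
contact_force: [-4.8, -1.0, 18.3]
gripper_width: -0.0001
gripper_force: 8.7
```

Call:
play_rows([
  {"dx": 0,"dy": 0,"dz": 0.6,"spin": 0},
  {"dx": 0,"dy": 0,"dz": 1,"spin": 0},
  {"dx": 0,"dy": 0,"dz": 1,"spin": 0},
  {"dx": 0,"dy": -1,"dz": 1,"spin": 0},
  {"dx": 0,"dy": -1,"dz": 0,"spin": 0},
  {"dx": 0,"dy": -1,"dz": 0,"spin": 0},
  {"dx": 0,"dy": -1,"dz": 0,"spin": 0},
  {"dx": 0,"dy": -1,"dz": 0,"spin": 0},
  {"dx": 0,"dy": -1,"dz": 0,"spin": 0},
  {"dx": 0,"dy": -1,"dz": 0,"spin": 0},
  {"dx": 0,"dy": -1,"dz": 0,"spin": 0},
  {"dx": 0,"dy": 0,"dz": 0,"spin": 0},
])

```text
time: 12.1
tool_pos: [0.4573, 0.0289, 0.1764]
orientation: [1.258, 2.879, -0.002]
contact_force: [0.1, 0.6, -0.2]
gripper_width: -0.0
gripper_force: 0.0
```

Run:
```python
from bench import bot
import cv2
a=bot.grab_frame("scene")[150:300,180:360]
cv2.imwrite("pics/s3.png",cv2.resize(a,None,fx=4,fy=4,interpolation=cv2.INTER_CUBIC))
```

```text
(no output)
```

View pics/s3.png

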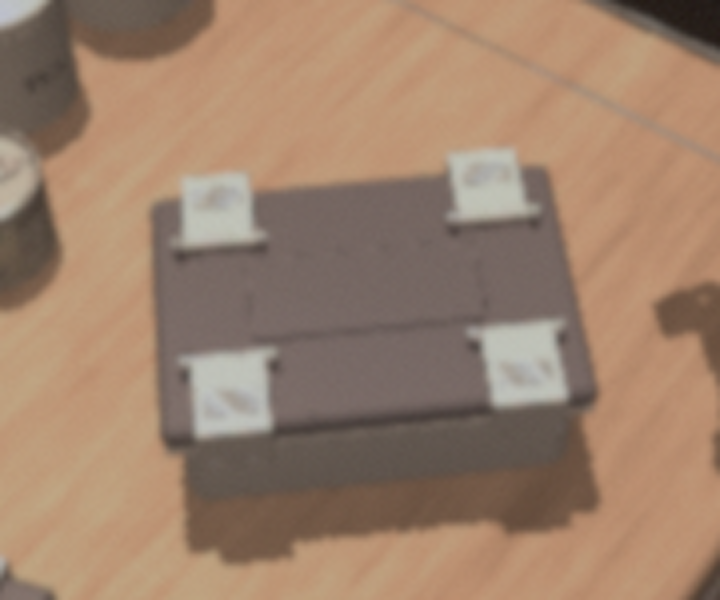

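All four clips, at crop (217,210), (487,185), (232,395) and (525,365), lie flat, and the arm is clear of the box.

```bash
python3 -c "
from bench import bot
print(bot.job_done())"
```

```text
the job is handed in; nothing more can be done
None
```

All four clips were pressed flat to their stops in opposite-corner order (right, left, top, bottom as seen from the top camera), the arm was moved clear, and the job was handed in at about 12 s; no verdict came back.

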